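Sort the nebuliser service tools back into their tray inserts

ROBOT

A 6-joint arm with a two-finger parallel gripper is mounted at the origin on a cart in front of the work surface, level with it; the furniture and walls round the work are solid. World frame = base frame: x ahead of the robot, y to its left, z up, the work surface at z = 0. Lengths are in m, angles in rad, forces in N, time in s.
With the tool pointing down it reaches from about 0.25 to 0.725 m from the base axis. Payload 4 kg.
Tool frame: the origin (TCP) lies midway between the tips of the shut fingers; the grasp point (between the pads) lies 19 mm behind it; z points along the fingers, y is the line along which they close (so a half turn about z gives the same grasp; the last joint's range is limited). The gripper opens to 85 mm and grips with 20 to 120 N. Pads are 22 mm wide; open, the fingers measure 114 mm over their backs; the gripper's body (76 mm by 85 mm) begins 54 mm behind the grasp point. The pads swing forward as they close: fully open they stand 13 mm farther back than shut.
Start: joints at [-1.112, 0.241, 0.005, 1.335, 0, 1.571], TCP at [0.221, -0.448, 0.231] pointing down, gripper open.
Joint ranges: [-2.72, 2.72], [-1.05, 1.87], [-1.09, 1.28], [-1.99, 2.15], [-1.42, 1.44], [-3.14, 3.14]. Speed limits (rad/s): [2.79, 2.79, 3.14, 3.14, 3.14, 3.14].

INTERFACE

Orientations are given as a 3x3 rotation matrix whose columns are the frame's x, y, z axes.
In Python, from station import arm gives the robot as it stands.
- The arm moves only by the tool carry_out, never from a script. Its argument "targets" is one flat list of numbers, 7 for each row, row after row: the shift along the tool's x, y, z in m, then the turn, a rotation vector about the tool's x, y, z in degrees, then the opening, from -1 (shut) to 1 (fully open). In form: [x, y, z, ax, ay, az, jaw, x, y, z, ax, ay, az, jaw, ...]. A call has 1 to 20 rows; each row is the pose to reach, as a shift and turn from the pose commanded when the call began, along the tool's axes at that moment; what a row does not reach only later rows make up. A row lasts 1/12 s, in which the tool goes at most 41.7 mm and 7.16 degrees, less where a joint would pass 70% of its speed; a pose out of reach is approached as far as the arm can. A call with a gripper value outside its range is refused whole. The fingers move at their own pace and stop on an object; "newtons" is the grip in N (left out, the last holds). Time passes only in rows, so rows that repeat a pose let the fingers close. It gives the time, the measured TCP pose, the force, the opening and the grip force at its end, in the units of the state.
- arm.sense(): the state, without advancing time (a new reading comes with each control period).
- arm.read_camera(name): name is "scene" or "top"; returns a dict with "image" (420x560x3 uint8, red, green, blue), "range_z" (420x560 float32, m along the optical axis (not along the pixel's ray), 0 where there is no reading), "vfov" (degrees; the focal length in pixels is half the picture's height over the tangent of half this angle, whatever the lens; pixels are square), "cx", "cy" (the principal point, pixels), "extrinsics" (4x4, takes a point from camera to world coordinates). Camera axes: x right, y down, z forward; pixel columns grow to the right and rows downward; lengths in m; the calibration is good to about 2 mm. A picture is of the moment at which its call begins.
- arm.finish_job(): hands the job in; it is judged then, once.
The state is a dict: "time": time; "q": joint angles; "joint_velocities": joint speeds; "effort": joint torques, N m; "ee_pos": TCP position; "eef_rot": TCP orientation; "wrist_force": force on the tool from outside, world axes, zero at the start; "wrist_torque": the same for the moment, N m; "grip_width": finger opening in m; "gripper_force": force on a finger pad.
Only numpy, scipy, OpenCV 4.12 (cv2) and the standard library are available. Lean on these libraries where they do the work, as an engineer would, in place of code of your own. Each camera call takes 0.05 s, during which the arm holds its last target. There are 200 camera calls.

TASK

The nebuliser service is finished: sort the four pieces lying loose on the bench (screwdriver, hex key, tweezers and spare nebuliser) back into the carry tray, each lying flat on the floor of the insert pocket cut to its own shape, handle, bend or side arm the way round that the pocket shows. The inserts are in a different order each time. Leave what is already put away in its pocket, and do not knock over the glass flask.

Things in the scene. Friction and masses are not known exactly. Their poses are not given: they have to be found in the camera images.
- screwdriver_grip (a point): Screwdriver, 187 mm long, lying flat, with a yellow handle 85 mm long and 26 mm thick. This point is the middle of the handle, 13 mm above its underside. y runs along the tool from blade to handle: the handle ends 43 mm away at +y, the blade's tip 145 mm away at -y. Grasp the handle here across x.
- hex_key_grip (a point): L-shaped steel hex key, 8 mm thick, lying flat. This point is the middle of the long arm, 4 mm above the underside. The long arm is 94 mm long (y) and 8 mm wide; at its -y end the short arm turns off towards +x, reaching 32 mm from this point in x. Grasp the long arm here across x.
- tweezers_grip (a point): Steel tweezers, 120 mm long (y), 9 mm wide (x) and 9 mm high, lying flat. This point is their centre, 4.5 mm above the underside. They are stiff; grasp them here across x. Either end may point either way in the pocket.
- nebuliser_grip (a point): White glass nebuliser, 84 mm long (y), lying flat. This point is on its axis, on the 9 mm thick rear stem, 7 mm above the bench; that stem ends 17 mm away at -y. Towards +y a 14 mm thick body follows from 12 to 47 mm, then a 6 mm stem to 67 mm; at y = +35 mm a thin side arm sticks out to x = +22 mm. Grasp the rear stem here across x.
- insert_screwdriver_seat (a point): Grey insert, 66 mm wide (x), 244 mm long (y), in the tray. Pocket with a black floor, 12 mm deep, floor 7 mm above the worktop: 40 mm wide for the handle (102 mm long, centred here) and then 20 mm wide for the blade (towards -y), for the screwdriver. Point and axes: where the tool's listed point and axes are once it lies in the pocket.
- insert_hexkey_seat (a point): Grey insert, 66 mm wide (x), 244 mm long (y), in the tray. Pocket with a black floor, 12 mm deep, floor 7 mm above the worktop: L-shaped, for the hex key: 22 mm wide and 110 mm long, centred here, with a 24 mm wide leg from its -y end to x = +39 mm. Point and axes: where the tool's listed point and axes are once it lies in the pocket.
- insert_tweezers_seat (a point): Grey insert, 66 mm wide (x), 244 mm long (y), in the tray. Pocket with a black floor, 12 mm deep, floor 7 mm above the worktop: a plain slot 24 mm wide and 136 mm long centred here, for the tweezers. Point and axes: where the tool's listed point and axes are once it lies in the pocket.
- insert_nebuliser_seat (a point): Grey insert, 66 mm wide (x), 244 mm long (y), in the tray. Pocket with a black floor, 12 mm deep, floor 7 mm above the worktop: for the nebuliser, 28 mm wide, from the channel to y = +75 mm, with a 20 mm wide notch for the side arm to x = +30 mm. Point and axes: where the tool's listed point and axes are once it lies in the pocket.
- kit_tray: Blue metal tray, 272 (x) by 252 mm (y), fixed; rim 26 mm high, a wire grip at each x end. Four inserts side by side in x, 66 mm apart, tops 19 mm above the worktop. A finger channel 50 mm wide, as deep as the pockets, crosses them all along x at y = +38 mm: room for fingers beside each tool, but fingers spread wide strike the next one. Origin: centre of underside.
- flask_mid (a point): Volumetric glass flask, 60 mm wide at the bulb and 170 mm high, standing behind the work; the point is half-way up. Bystander.
There are look-alikes about, which are no part of the job. Of the things that look like the part that bears nebuliser_grip, the smaller one is meant.

How it is judged:
By the outcome, as a careful person would: the job done as asked, in the order asked, and still so for the second after the job is handed in, with the robot touching nothing.
It also fails if it takes over 106 s, if anything falls off the work surface, if the arm or the gripper's body presses on something with over 40 N, if the wrist force passes 120 N, or if a joint passes its speed limit or range.

## Working session

There is one attempt and no reset: what is moved stays moved. The work goes in short steps, Python scripts to look and compute and a tool call to move; the robot and the scene stay as the last step left them, time stands still between calls to the robot, and variables do not carry over. Pictures are saved under pics/ and viewed, at most 14 in all, crops included, and the job is handed in when it is done.

Besides the shell and the picture viewer there is one more tool, called after ">>>" as name(argument=value, ...), one argument or row to a line, values as JSON. carry_out: Moves the arm, as the interface text tells. Its arguments: {"type":"object","properties":{"targets":{"type":"array","items":{"type":"number"}},"newtons":{"type":"number"}},"required":["targets"]}

```bash
ls; mkdir -p pics
cat > h.py <<'E'
import numpy as np, cv2
from station import arm
def cam(n):
    c=arm.read_camera(n); im=c['image']; H,W=im.shape[:2]
    c['f']=H/2/np.tan(np.radians(c['vfov'])/2); return c
def ray(c,u,v,z):
    E=np.array(c['extrinsics']); d=E[:3,:3]@np.array([(u-c['cx'])/c['f'],(v-c['cy'])/c['f'],1]); o=E[:3,3]
    return o+d*(z-o[2])/d[2]
def proj(c,p):
    E=np.array(c['extrinsics']); q=E[:3,:3].T@(np.array(p)-E[:3,3]); return q[0]/q[2]*c['f']+c['cx'],q[1]/q[2]*c['f']+c['cy']
def save(c,n,crop=None,s=1):
    im=c['image'][:,:,::-1]
    if crop: im=im[crop[1]:crop[3],crop[0]:crop[2]]
    cv2.imwrite('pics/'+n+'.png',cv2.resize(im,None,fx=s,fy=s,interpolation=cv2.INTER_CUBIC))
E
python3 - <<'E'
from h import *
for n in('scene','top'):
    c=cam(n); save(c,n+'0'); print(n,c['vfov'],c['cx'],c['cy'],np.round(c['extrinsics'],3).tolist(),c['range_z'].max())
    if n=='top': np.savez('top0.npz',**c)
s=arm.sense(); print({k:np.round(v,3).tolist() for k,v in s.items()})
E
```

```text
pics
scene 45.499472317719345 281.00767804788813 200.10286617508464 [[-0.84, -0.287, 0.461, 0.076], [-0.542, 0.475, -0.693, 0.821], [-0.02, -0.832, -0.554, 0.727], [0.0, 0.0, 0.0, 1.0]] 2.093725
top 50.00166118597762 282.0441653445962 204.52980319654407 [[-0.009, -0.993, 0.118, 0.427], [-1.0, 0.006, -0.024, 0.032], [0.023, -0.118, -0.993, 1.405], [0.0, 0.0, 0.0, 1.0]] 2.3849938
{'time': 0.1, 'q': [-1.112, 0.241, 0.004, 1.335, 0.0, 1.571], 'joint_velocities': [0.001, -0.002, 0.003, -0.001, 0.0, -0.001], 'effort': [-0.0, -37.314, 25.301, 0.011, 0.0, -0.0], 'ee_pos': [0.221, -0.448, 0.231], 'eef_rot': [[0.897, 0.443, -0.001], [0.443, -0.897, 0.002], [0.0, -0.002, -1.0]], 'wrist_force': [-0.561, -0.273, 0.217], 'wrist_torque': [-0.046, 0.022, 0.065], 'gripper_force': 0.0, 'grip_width': 0.085}
```

View pics/scene0.png

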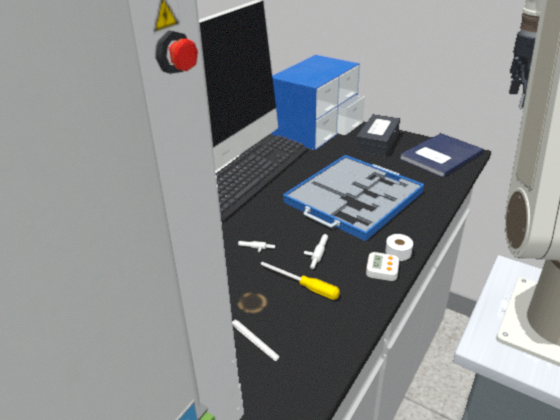

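View pics/top0.png

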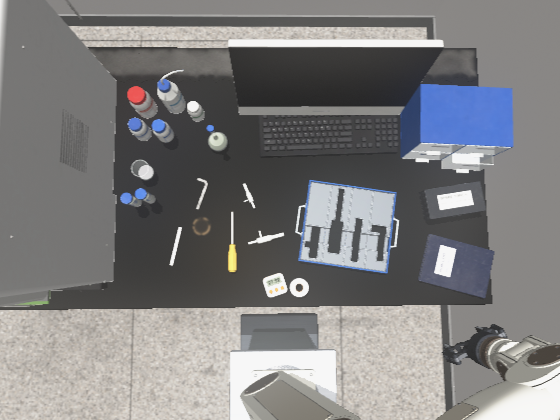

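The top view shows hex key (203,192), screwdriver (232,243), two nebulisers (249,195 small; 266,239 larger), a white stick at (176,246), and the tray around (348,226). I'll zoom in.

Run:
```python
from h import *
c=dict(np.load('top0.npz'))
save(c,'t1',(155,165,295,280),5.5); save(c,'t2',(290,170,405,280),5.4)
```

```text
(no output)
```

View pics/t1.png

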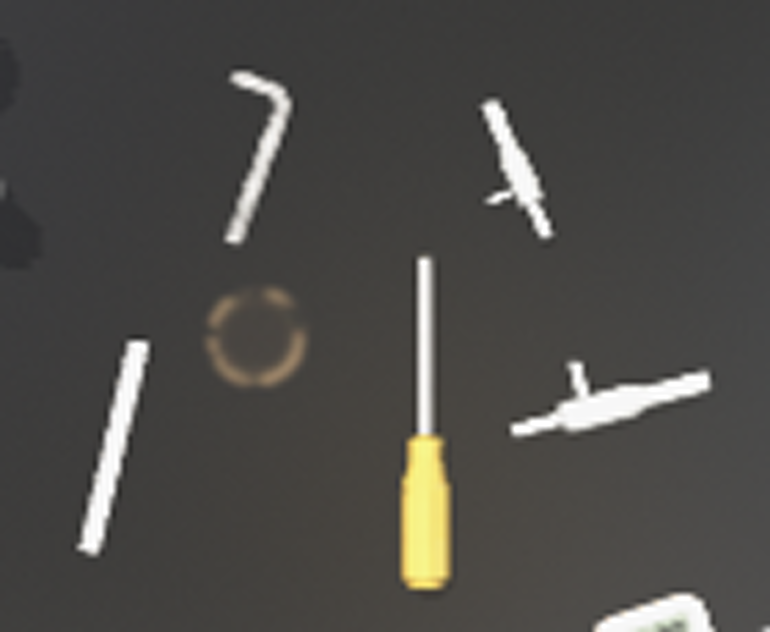

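View pics/t2.png

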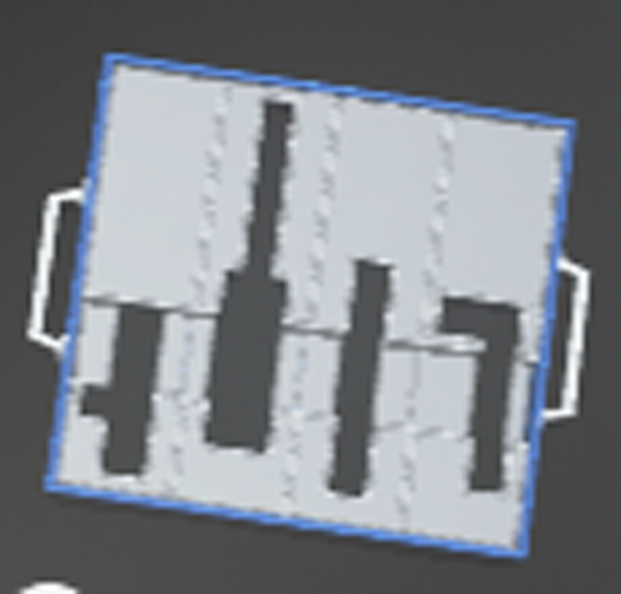

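```bash
cat > m.py <<'E'
from h import *
def axis(c,mask,z,lab):
    """centroid, PCA axis (world) and extents of masked pixels on plane z"""
    v,u=np.nonzero(mask); P=np.array([ray(c,a,b,z)[:2] for a,b in zip(u,v)])
    r=cv2.minAreaRect((P*1000).astype(np.float32)); m=P.mean(0); w,V=np.linalg.eigh(np.cov((P-m).T)); a=V[:,1]
    s=(P-m)@a; t=(P-m)@V[:,0]
    print(lab,'n',len(P),'mean',np.round(m*1e3,1),'axis deg %.1f'%np.degrees(np.arctan2(a[1],a[0])),'ext',np.round([s.min()*1e3,s.max()*1e3,t.min()*1e3,t.max()*1e3],1),'rect',np.round(r[0],1),np.round(r[1],1),round(r[2],1))
    return P,m,a
E
python3 - <<'E'
from m import *
c=dict(np.load('top0.npz')); im=c['image']; hsv=cv2.cvtColor(im,cv2.COLOR_RGB2HSV); g=im.min(2)
def comp(m,lo=15,box=(155,165,295,280)):
    k=np.zeros_like(m,np.uint8); x0,y0,x1,y1=box; k[y0:y1,x0:x1]=m[y0:y1,x0:x1]
    n,l,st,ce=cv2.connectedComponentsWithStats(k)
    return [(l==i,ce[i]) for i in range(1,n) if st[i,4]>=lo]
for m,ce in comp(g>115): axis(c,m,.005,'white px %s'%np.round(ce))
for m,ce in comp((hsv[...,1]>110)&(hsv[...,2]>120)&(hsv[...,0]<40)): axis(c,m,.013,'yellow %s'%np.round(ce))
blue=(hsv[...,0]>100)&(hsv[...,0]<125)&(hsv[...,1]>110)&(hsv[...,2]>90)
for m,ce in comp(blue,100,(290,170,405,280)): axis(c,m,.026,'tray')
for m,ce in comp(g<130,60,(303,183,393,269)): axis(c,m,.013,'dark %s'%np.round(ce))
E
```

```text
white px [202. 192.] n 116 mean [634.3 250.2] axis deg 170.9 ext [-43.1  52.2 -21.7  13. ] rect [631.2 250. ] [32.  94.9] 88.8
white px [248. 195.] n 110 mean [622.9 104.3] axis deg -158.7 ext [-42.6  42.  -21.7   9. ] rect [621.5 110. ] [84.1 30.6] 18.2
white px [232. 246.] n 246 mean [464.9 154.8] axis deg -179.9 ext [-105.9   70.2   -8.8    9.8] rect [482.8 154.5] [176.2  18.5] 0.3
white px [175. 246.] n 164 mean [468.  328.7] axis deg 167.5 ext [-59.3  60.5  -6.4   6.4] rect [467.5 329.1] [ 12.8 119.8] 77.0
white px [266. 238.] n 180 mean [490.   50.3] axis deg 102.3 ext [-56.4  56.9 -25.6  11.4] rect [492.2  50.7] [108.4  37.2] 89.5
white px [275. 277.] n 108 mean [370.2  23.2] axis deg 95.4 ext [-27.8  36.3 -10.8   9.9] rect [372.3  26.7] [64.5 18.2] 89.4
yellow [232. 258.] n 228 mean [427.9 153.8] axis deg -179.5 ext [-43.3  39.1 -12.1  12.6] rect [430.  153.6] [82.3 24.5] 0.3
tray n 508 mean [ 526.2 -202.9] axis deg 74.0 ext [-151.4  151.9 -140.2  144.3] rect [ 524.3 -201.8] [274.8 253.5] 81.4
dark [305. 203.] n 215 mean [597.9 -73. ] axis deg 175.8 ext [-63.  113.4 -10.   13
[... 249 characters left out ...]
-27.8   22.3] rect [ 542.4 -165.6] [ 49.8 202.9] 88.6
dark [390. 248.] n 213 mean [ 454.  -334.3] axis deg 175.1 ext [-103.9   61.3  -11.     9.1] rect [ 475.5 -332.1] [ 18.6 164.5] 87.8
dark [356. 240.] n 289 mean [ 481.8 -229.6] axis deg 171.8 ext [-67.4  66.8 -15.2  12.4] rect [ 482.3 -228.2] [ 26.9 134.1] 82.6
dark [380. 240.] n 280 mean [ 480.7 -303.3] axis deg -178.8 ext [-46.3  62.6 -25.8  21.7] rect [ 472.3 -295. ] [ 45.7 107.7] 82.6
dark [313. 242.] n 286 mean [476.9 -96.8] axis deg 170.6 ext [-48.7  48.7 -24.7  17.1] rect [477.6 -92.7] [40.6 97.4] 79.5
dark [323. 265.] n 281 mean [ 403.1 -126.4] axis deg 85.4 ext [-116.3   63.5  -12.7   12.1] rect [ 407.4 -153.2] [178.6  24.3] 89.5
```

Run:
```python
from m import *
c=dict(np.load('top0.npz')); g=c['image'].min(2).astype(float)
def pts(box,z):
    x0,y0,x1,y1=box; s=6; k=cv2.resize(g[y0:y1,x0:x1],None,fx=s,fy=s,interpolation=cv2.INTER_CUBIC)
    v,u=np.nonzero(k>125); return np.array([ray(c,x0+(a+.5)/s-.5,y0+(b+.5)/s-.5,z)[:2] for a,b in zip(u,v)])*1e3
for lab,box,z,sel in(('hex',(190,172,215,213),.004,lambda P:P[:,0]<655),('neb',(238,180,262,212),.007,lambda P:P[:,0]>-1)):
    P=pts(box,z); Q=P[sel(P)]
    for i in range(4):
        vx,vy,x,y=cv2.fitLine(Q.astype(np.float32),cv2.DIST_L1,0,.01,.01).ravel()
        d=np.array([vx,vy]); d*=-np.sign(d[0]); n=np.array([d[1],-d[0]]); t=(Q-[x,y])@n
        Q=Q[abs(t)<(7 if lab=='hex' else 9)]
    s=(P-[x,y])@d; t=(P-[x,y])@n
    print(lab,'heading y',np.degrees(np.arctan2(d[1],d[0])),'ends',np.array([x,y])+d*s.min(),np.array([x,y])+d*s.max(),'len',np.ptp(s),'t',t.min(),t.max())
    h=np.histogram(s,bins=12);  print([(round(float(a)),round(float(np.ptp(t[(s>=a)&(s<b)])),1)) for a,b in zip(h[1],h[1][1:])])
    e=np.array([x,y])+d*s.max() if lab=='hex' else np.array([x,y])+d*s.min()
    print('grip',e-d*47 if lab=='hex' else e+d*17)
```

```text
hex heading y 160.13402 ends [671.3880561  232.47798457] [581.66242754 264.89796244] len 95.40305815629529 t -5.375485931380376 34.105097658822864
[(-79, 36.5), (-71, 36.2), (-63, 10.4), (-55, 10.4), (-47, 11.4), (-39, 10.2), (-31, 10.1), (-23, 11.0), (-15, 10.0), (-7, 10.1), (0, 9.8), (8, 9.9)]
grip [625.86546099 248.92636763]
neb heading y -157.04082 ends [662.34885909 119.59682968] [583.2449787   86.08571935] len 85.9093638957375 t -8.725749839586669 23.365963524283508
[(-18, 10.8), (-11, 12.0), (-3, 11.7), (4, 11.5), (11, 14.4), (18, 16.6), (25, 16.1), (32, 32.1), (40, 15.2), (47, 9.0), (54, 9.6), (61, 8.8)]
grip [646.69554831 112.96555164]
```

```bash
cat > go.py <<'E'
import sys
from h import *
from scipy.spatial.transform import Rotation as Ro
# go.py x y z(mm) toolYheading(deg) ... : shift & turn in present tool axes
s=arm.sense(); R=np.array(s['eef_rot']); p=np.array(s['ee_pos'])
print('t %.1f'%s['time'],np.round(p*1e3,1),'toolY %.1f'%np.degrees(np.arctan2(R[1,1],R[0,1])),'q',np.round(s['q'],2),'w %.4f'%s['grip_width'],'F',np.round(s['wrist_force'],1),s['gripper_force'])
a=list(map(float,sys.argv[1:]))
for x,y,z,h in zip(*[iter(a)]*4):
    h=np.radians(h); Y=np.array([np.cos(h),np.sin(h),0]); Z=np.array([0,0,-1.]); T=np.c_[np.cross(Y,Z),Y,Z]
    print(np.round(R.T@(np.array([x,y,z])/1e3-p),4),np.round(Ro.from_matrix(R.T@T).as_rotvec(degrees=True),1))
E
python3 go.py 430 153.7 120 -90 430 153.7 3 -90
```

```text
t 0.1 [ 221.2 -447.8  230.5] toolY -63.7 q [-1.11  0.24  0.    1.34  0.    1.57] w 0.0855 F [-0.6 -0.3  0.2] 0.0
[ 0.4536 -0.4466  0.1113] [-0.1  0.  26.3]
[ 0.4536 -0.4464  0.2283] [-0.1  0.  26.3]
```

>>> carry_out(
  targets=[0.4536, -0.4466, 0.1113, 0, 0, 26.3, 1, 0.4536, -0.4466, 0.1113, 0, 0, 26.3, 1, 0.4536, -0.4466, 0.1113, 0, 0, 26.3, 1, 0.4536, -0.4466, 0.1113, 0, 0, 26.3, 1, 0.4536, -0.4466, 0.1113, 0, 0, 26.3, 1, 0.4536, -0.4466, 0.1113, 0, 0, 26.3, 1, 0.4536, -0.4466, 0.1113, 0, 0, 26.3, 1, 0.4536, -0.4466, 0.1113, 0, 0, 26.3, 1, 0.4536, -0.4466, 0.1113, 0, 0, 26.3, 1, 0.4536, -0.4466, 0.1113, 0, 0, 26.3, 1, 0.4536, -0.4466, 0.1113, 0, 0, 26.3, 1, 0.4536, -0.4466, 0.1113, 0, 0, 26.3, 1, 0.4536, -0.4466, 0.1113, 0, 0, 26.3, 1, 0.4536, -0.4466, 0.1113, 0, 0, 26.3, 1, 0.4536, -0.4466, 0.1113, 0, 0, 26.3, 1, 0.4536, -0.4466, 0.1113, 0, 0, 26.3, 1, 0.4536, -0.4466, 0.1113, 0, 0, 26.3, 1, 0.4536, -0.4466, 0.1113, 0, 0, 26.3, 1],
  newtons=40,
)

```text
time: 1.6
ee_pos: [0.43, 0.0303, 0.1225]
eef_rot: [[0.999, 0.048, -0.003], [0.048, -0.998, 0.033], [-0.002, -0.033, -0.999]]
wrist_force: [-0.2, 0.2, 1.2]
grip_width: 0.0853
gripper_force: 0.0
```

```bash
python3 go.py 430 153.7 3 -90 491.4 -163.7 120 -98.2; python3 -c "
from h import *
c=cam('scene'); save(c,'s1',(200,200,420,370),3.4)"
```

```text
t 1.6 [430.   30.3 122.5] toolY -87.2 q [ 0.05  0.19 -0.36  1.02  0.03  3.14] w 0.0853 F [-0.2  0.2  1.2] 0.0
[ 0.0061 -0.1192  0.1235] [-1.9  0.1  2.8]
[ 0.0519  0.1968 -0.004 ] [-1.9  0.3 11. ]
```

View pics/s1.png

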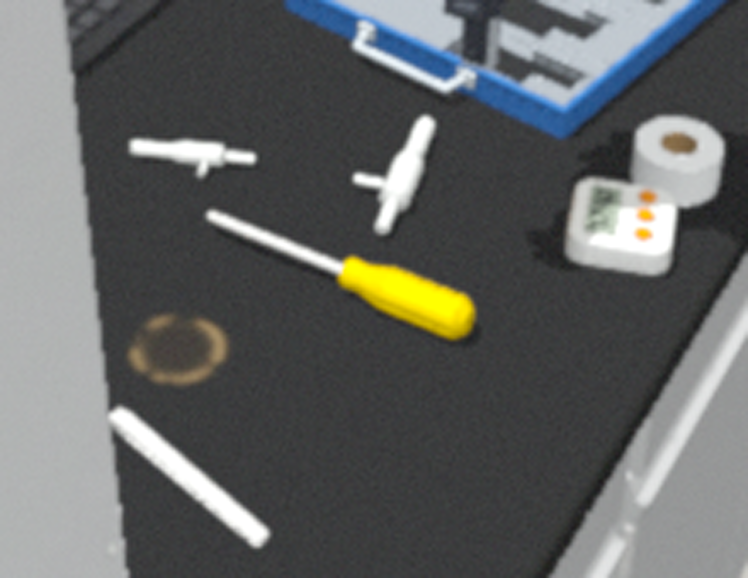

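>>> carry_out(
  targets=[0, -0.12, 0.0, 0, 0, -86, 1, 0, -0.12, 0.0, 0, 0, -86, 1, 0, -0.12, 0.0, 0, 0, -86, 1, 0, -0.12, 0.0, 0, 0, -86, 1, 0, -0.12, 0.0, 0, 0, -86, 1, 0, -0.12, 0.0, 0, 0, -86, 1, 0, -0.12, 0.0, 0, 0, -86, 1, 0, -0.12, 0.0, 0, 0, -86, 1, 0, -0.12, 0.0, 0, 0, -86, 1, 0, -0.12, 0.0, 0, 0, -86, 1, 0, -0.12, 0.0, 0, 0, -86, 1, 0, -0.12, 0.0, 0, 0, -86, 1, 0, -0.12, 0.0, 0, 0, -86, 1],
)

```text
time: 2.73
ee_pos: [0.4238, 0.1499, 0.1271]
eef_rot: [[0.02, 1.0, -0.002], [0.999, -0.02, 0.033], [0.033, -0.003, -0.999]]
wrist_force: [-1.6, -0.3, -0.8]
grip_width: 0.0854
gripper_force: 0.0
```

```bash
python3 go.py 430 153.7 120 90 430 153.7 3 90
```

```text
t 2.7 [423.8 149.9 127.1] toolY -1.1 q [ 0.32  0.21 -0.32  1.03  0.03  1.91] w 0.0854 F [-1.6 -0.3 -0.8] 0.0
[0.0037 0.0061 0.0072] [  1.4  -1.6 -91.1]
[-1.000e-04  6.400e-03  1.242e-01] [  1.4  -1.6 -91.1]
```

>>> carry_out(
  targets=[0.002, 0.0062, 0.06, 1.4, -1.6, -91.1, 1, 0.002, 0.0062, 0.06, 1.4, -1.6, -91.1, 1, 0.002, 0.0062, 0.06, 1.4, -1.6, -91.1, 1, 0.002, 0.0062, 0.06, 1.4, -1.6, -91.1, 1, 0.002, 0.0062, 0.06, 1.4, -1.6, -91.1, 1, 0.002, 0.0062, 0.06, 1.4, -1.6, -91.1, 1, 0.002, 0.0062, 0.06, 1.4, -1.6, -91.1, 1, 0.002, 0.0062, 0.06, 1.4, -1.6, -91.1, 1, 0.002, 0.0062, 0.06, 1.4, -1.6, -91.1, 1, 0.002, 0.0062, 0.06, 1.4, -1.6, -91.1, 1, 0.002, 0.0062, 0.06, 1.4, -1.6, -91.1, 1, 0.002, 0.0062, 0.06, 1.4, -1.6, -91.1, 1, 0.002, 0.0062, 0.06, 1.4, -1.6, -91.1, 1, 0.002, 0.0062, 0.06, 1.4, -1.6, -91.1, 1, 0.001, 0.0063, 0.09, 1.4, -1.6, -91.1, 1, 0, 0.0064, 0.11, 1.4, -1.6, -91.1, 1, 0, 0.0064, 0.1235, 1.4, -1.6, -91.1, 1, 0, 0.0064, 0.1235, 1.4, -1.6, -91.1, 1, 0, 0.0064, 0.1235, 1.4, -1.6, -91.1, 1],
)

```text
time: 4.32
ee_pos: [0.4294, 0.154, 0.003]
eef_rot: [[-1.0, 0.004, -0.002], [0.004, 1.0, -0.001], [0.002, -0.001, -1.0]]
wrist_force: [0.5, 0.5, 0.4]
grip_width: 0.0854
gripper_force: 0.0
```

```bash
python3 go.py 430 153.7 3 90
```

```text
t 4.3 [429.4 154.    3. ] toolY 89.7 q [ 0.34  0.4  -0.45  0.73 -0.    0.35] w 0.0854 F [0.5 0.5 0.4] 0.0
[-0.0006 -0.0003  0.    ] [-0.1 -0.1 -0.3]
```

Accurate. Close (to a width well below 26 mm) and lift.

>>> carry_out(
  targets=[0, 0, 0, 0, 0, 0, -0.8, 0, 0, 0, 0, 0, 0, -0.8, 0, 0, 0, 0, 0, 0, -0.8, 0, 0, 0, 0, 0, 0, -0.8, 0, 0, 0, 0, 0, 0, -0.8, 0, 0, 0, 0, 0, 0, -0.8, 0, 0, 0, 0, 0, 0, -0.8, 0, 0, 0, 0, 0, 0, -0.8, 0, 0, 0, 0, 0, 0, -0.8, 0, 0, 0, 0, 0, 0, -0.8, 0, 0, -0.02, 0, 0, 0, -0.8, 0, 0, -0.05, 0, 0, 0, -0.8, 0, 0, -0.08, 0, 0, 0, -0.8, 0, 0, -0.097, 0, 0, 0, -0.8, 0, 0, -0.097, 0, 0, 0, -0.8],
  newtons=50,
)

```text
time: 5.57
ee_pos: [0.4328, 0.1556, 0.1041]
eef_rot: [[-1.0, 0.001, 0.007], [0.001, 1.0, 0.002], [-0.007, 0.002, -1.0]]
wrist_force: [-0.1, 0.9, 0.8]
grip_width: 0.0241
gripper_force: 50.0
```

```bash
python3 go.py 491.4 -163.7 100 81.8 491.4 -163.7 30 81.8 491.4 -163.7 12 81.8
```

```text
t 5.6 [432.8 155.6 104.1] toolY 89.9 q [ 0.35  0.26 -0.32  0.98 -0.    0.35] w 0.0241 F [-0.1  0.9  0.8] 49.97094511985779
[-0.0589 -0.3193  0.0038] [0.1 0.4 8.1]
[-0.0585 -0.3194  0.0738] [0.1 0.4 8.1]
[-0.0583 -0.3195  0.0918] [0.1 0.4 8.1]
```

>>> carry_out(
  targets=[-0.0589, -0.3193, 0.0, 0, 0, 8.1, -0.8, -0.0589, -0.3193, 0.0, 0, 0, 8.1, -0.8, -0.0589, -0.3193, 0.0, 0, 0, 8.1, -0.8, -0.0589, -0.3193, 0.0, 0, 0, 8.1, -0.8, -0.0589, -0.3193, 0.0, 0, 0, 8.1, -0.8, -0.0589, -0.3193, 0.0, 0, 0, 8.1, -0.8, -0.0589, -0.3193, 0.0, 0, 0, 8.1, -0.8, -0.0589, -0.3193, 0.0, 0, 0, 8.1, -0.8, -0.0589, -0.3193, 0.0, 0, 0, 8.1, -0.8, -0.0589, -0.3193, 0.0, 0, 0, 8.1, -0.8, -0.0589, -0.3193, 0.0, 0, 0, 8.1, -0.8, -0.0587, -0.3194, 0.03, 0, 0, 8.1, -0.8, -0.0587, -0.3194, 0.045, 0, 0, 8.1, -0.8, -0.0587, -0.3194, 0.045, 0, 0, 8.1, -0.8],
)

```text
time: 6.73
ee_pos: [0.4849, -0.162, 0.0519]
eef_rot: [[-0.99, 0.139, -0.008], [0.139, 0.99, 0.002], [0.009, 0.001, -1.0]]
wrist_force: [-0.5, 0.1, -2.0]
grip_width: 0.0236
gripper_force: 50.0
```

```bash
python3 go.py 491.4 -163.7 30 81.8 491.4 -163.7 11 81.8; python3 -c "
from h import *
c=cam('scene'); save(c,'s2',(270,140,440,260),4.4)
c=cam('top'); save(c,'t3',(290,170,405,280),5)"
```

```text
t 6.7 [ 484.9 -162.    51.9] toolY 82.0 q [-0.32  0.42 -0.24  0.92 -0.   -0.18] w 0.0236 F [-0.5  0.1 -2. ] 50.012410283088684
[-0.0069 -0.0008  0.0218] [ 0.1 -0.5  0.2]
[-0.007  -0.0008  0.0408] [ 0.1 -0.5  0.2]
```

View pics/s2.png

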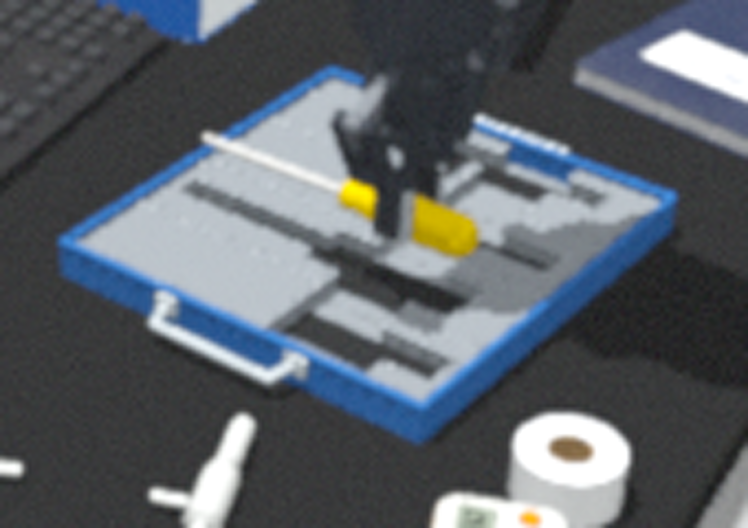

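>>> carry_out(
  targets=[-0.006, -0.001, 0, 0, 0, 0, -0.8, -0.006, -0.001, 0.01, 0, 0, 0, -0.8, -0.006, -0.001, 0.02, 0, 0, 0, -0.8, -0.006, -0.001, 0.02, 0, 0, 0, -0.8, -0.006, -0.001, 0.02, 0, 0, 0, -0.8],
)

```text
time: 7.25
ee_pos: [0.4933, -0.1664, 0.0346]
eef_rot: [[-0.99, 0.142, -0.003], [0.142, 0.99, 0.0], [0.003, -0.0, -1.0]]
wrist_force: [0.3, -0.8, -0.9]
grip_width: 0.0239
gripper_force: 50.0
```

```bash
python3 go.py 491.4 -163.7 11 81.8
```

```text
t 7.2 [ 493.3 -166.4   34.6] toolY 81.8 q [-0.32  0.45 -0.24  0.88 -0.   -0.18] w 0.0239 F [ 0.3 -0.8 -0.9] 50.02131164073944
[0.0022 0.0024 0.0236] [-0.  -0.2  0. ]
```

>>> carry_out(
  targets=[0.0022, 0.0024, 0.005, 0, 0, 0, -0.8, 0.0022, 0.0024, 0.012, 0, 0, 0, -0.8, 0.0022, 0.0024, 0.019, 0, 0, 0, -0.8, 0.0022, 0.0024, 0.024, 0, 0, 0, -0.8, 0.0022, 0.0024, 0.024, 0, 0, 0, -0.8, 0.0022, 0.0024, 0.024, 0, 0, 0, -0.8],
)

```text
time: 7.75
ee_pos: [0.4922, -0.164, 0.011]
eef_rot: [[-0.99, 0.142, -0.001], [0.142, 0.99, -0.0], [0.001, -0.001, -1.0]]
wrist_force: [0.1, -1.1, -0.6]
grip_width: 0.024
gripper_force: 50.6
```

```bash
python3 go.py 491.4 -163.7 10 81.8
```

```text
t 7.8 [ 492.2 -164.    11. ] toolY 81.8 q [-0.32  0.48 -0.27  0.82 -0.   -0.18] w 0.0240 F [ 0.1 -1.1 -0.6] 50.615617632865906
[0.0009 0.0002 0.001 ] [-0.  -0.1  0. ]
```

>>> carry_out(
  targets=[0, 0, 0.0005, 0, 0, 0, -0.1, 0, 0, 0.0005, 0, 0, 0, -0.1, 0, 0, 0.0005, 0, 0, 0, -0.1, 0, 0, 0.0005, 0, 0, 0, -0.1, 0, 0, 0.0005, 0, 0, 0, -0.1, 0, 0, -0.03, 0, 0, 0, -0.1, 0, 0, -0.06, 0, 0, 0, -0.1, 0, 0, -0.1, 0, 0, 0, -0.1, 0, 0, -0.11, 0, 0, 0, 0.5, 0, 0, -0.11, 0, 0, 0, 0.5, 0, 0, -0.11, 0, 0, 0, 0.5],
)

```text
time: 8.67
ee_pos: [0.4929, -0.1642, 0.1221]
eef_rot: [[-0.99, 0.142, 0.001], [0.142, 0.99, -0.001], [-0.002, -0.001, -1.0]]
wrist_force: [-0.9, 0.9, 0.5]
grip_width: 0.0641
gripper_force: 0.0
```

```bash
python3 go.py 467.7 329 100 77.3 467.7 329 2.5 77.3; python3 -c "
from h import *
c=cam('scene'); save(c,'s3',(270,140,440,260),4)"
```

```text
t 8.7 [ 492.9 -164.2  122.1] toolY 81.8 q [-0.32  0.35 -0.14  1.08 -0.   -0.18] w 0.0641 F [-0.9  0.9  0.5] 0.0
[0.095  0.4846 0.0215] [-0.   0.1  4.5]
[0.0951 0.4847 0.119 ] [-0.   0.1  4.5]
```

View pics/s3.png

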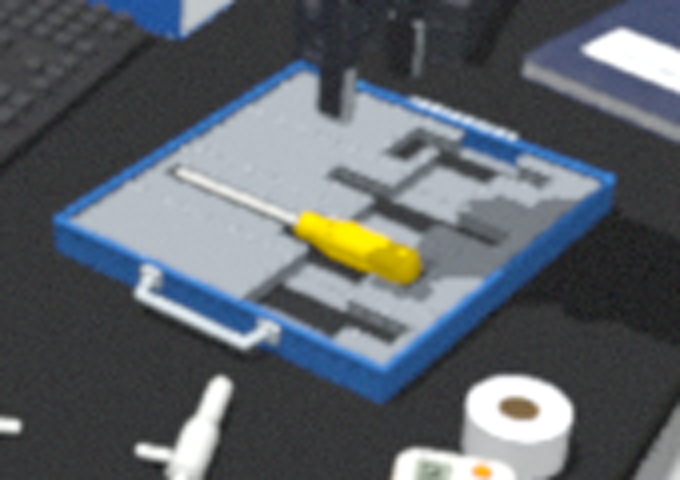

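>>> carry_out(
  targets=[0.095, 0.485, 0.022, 0, 0, 4.5, 0.5, 0.095, 0.485, 0.022, 0, 0, 4.5, 0.5, 0.095, 0.485, 0.022, 0, 0, 4.5, 0.5, 0.095, 0.485, 0.022, 0, 0, 4.5, 0.5, 0.095, 0.485, 0.022, 0, 0, 4.5, 0.5, 0.095, 0.485, 0.022, 0, 0, 4.5, 0.5, 0.095, 0.485, 0.022, 0, 0, 4.5, 0.5, 0.095, 0.485, 0.022, 0, 0, 4.5, 0.5, 0.095, 0.485, 0.022, 0, 0, 4.5, 0.5, 0.095, 0.485, 0.022, 0, 0, 4.5, 0.5, 0.095, 0.485, 0.022, 0, 0, 4.5, 0.5, 0.095, 0.485, 0.022, 0, 0, 4.5, 0.5, 0.095, 0.485, 0.022, 0, 0, 4.5, 0.5, 0.095, 0.485, 0.06, 0, 0, 4.5, 0.5, 0.095, 0.485, 0.08, 0, 0, 4.5, 0.5, 0.095, 0.485, 0.08, 0, 0, 4.5, 0.5, 0.095, 0.485, 0.08, 0, 0, 4.5, 0.5, 0.095, 0.485, 0.08, 0, 0, 4.5, 0.5],
)

```text
time: 10.22
ee_pos: [0.4673, 0.3291, 0.0413]
eef_rot: [[-0.976, 0.22, -0.001], [0.22, 0.976, -0.001], [0.001, -0.001, -1.0]]
wrist_force: [-0.2, 0.5, 0.9]
grip_width: 0.064
gripper_force: 0.0
```

```bash
python3 go.py 467.7 329 2.5 77.3
```

```text
t 10.2 [467.3 329.1  41.3] toolY 77.3 q [ 0.61  0.53 -0.09  0.95 -0.    0.84] w 0.0640 F [-0.2  0.5  0.9] 0.0
[-0.0004  0.      0.0388] [-0.1 -0.   0. ]
```

>>> carry_out(
  targets=[0, 0, 0.02, 0, 0, 0, 0.5, 0, 0, 0.034, 0, 0, 0, 0.5, 0, 0, 0.039, 0, 0, 0, 0.5, 0, 0, 0.039, 0, 0, 0, 0.5, 0, 0, 0.039, 0, 0, 0, -1, 0, 0, 0.039, 0, 0, 0, -1, 0, 0, 0.039, 0, 0, 0, -1, 0, 0, 0.039, 0, 0, 0, -1, 0, 0, 0.039, 0, 0, 0, -1, 0, 0, 0.039, 0, 0, 0, -1, 0, 0, 0.039, 0, 0, 0, -1, 0, 0, 0.039, 0, 0, 0, -1, 0, 0, 0.039, 0, 0, 0, -1, 0, 0, 0.02, 0, 0, 0, -1, 0, 0, -0.01, 0, 0, 0, -1, 0, 0, -0.04, 0, 0, 0, -1, 0, 0, -0.06, 0, 0, 0, -1, 0, 0, -0.06, 0, 0, 0, -1, 0, 0, -0.06, 0, 0, 0, -1],
)

```text
time: 11.8
ee_pos: [0.468, 0.3302, 0.1025]
eef_rot: [[-0.976, 0.219, 0.002], [0.219, 0.976, 0.001], [-0.002, 0.002, -1.0]]
wrist_force: [-0.5, -0.2, -0.3]
grip_width: 0.0067
gripper_force: 50.4
```

```bash
python3 go.py 482 -229 100 81.8
```

```text
t 11.8 [468.  330.2 102.5] toolY 77.3 q [ 0.61  0.46 -0.02  1.09 -0.    0.84] w 0.0067 F [-0.5 -0.2 -0.3] 50.39980888366699
[-0.1361 -0.5425  0.0018] [ 0.1  0.1 -4.5]
```

>>> carry_out(
  targets=[-0.136, -0.5425, 0, 0, 0, -4.5, -1, -0.136, -0.5425, 0, 0, 0, -4.5, -1, -0.136, -0.5425, 0, 0, 0, -4.5, -1, -0.136, -0.5425, 0, 0, 0, -4.5, -1, -0.136, -0.5425, 0, 0, 0, -4.5, -1, -0.136, -0.5425, 0, 0, 0, -4.5, -1, -0.136, -0.5425, 0, 0, 0, -4.5, -1, -0.136, -0.5425, 0, 0, 0, -4.5, -1, -0.136, -0.5425, 0, 0, 0, -4.5, -1, -0.136, -0.5425, 0, 0, 0, -4.5, -1, -0.136, -0.5425, 0, 0, 0, -4.5, -1, -0.136, -0.5425, 0, 0, 0, -4.5, -1, -0.136, -0.5425, 0, 0, 0, -4.5, -1, -0.136, -0.5425, 0, 0, 0, -4.5, -1, -0.136, -0.5425, 0, 0, 0, -4.5, -1, -0.136, -0.5425, 0.03, 0, 0, -4.5, -1, -0.136, -0.5425, 0.06, 0, 0, -4.5, -1, -0.136, -0.5425, 0.06, 0, 0, -4.5, -1, -0.136, -0.5425, 0.06, 0, 0, -4.5, -1, -0.136, -0.5425, 0.06, 0, 0, -4.5, -1],
)

```text
time: 13.47
ee_pos: [0.481, -0.2289, 0.0417]
eef_rot: [[-0.99, 0.141, -0.001], [0.141, 0.99, 0.0], [0.001, -0.0, -1.0]]
wrist_force: [0.8, -0.3, 1.1]
grip_width: 0.007
gripper_force: 50.4
```

```bash
python3 go.py 482 -229 10 81.8; python3 -c "
from h import *
c=cam('scene'); save(c,'s4',(270,140,440,260),4)"
```

```text
t 13.5 [ 481.  -228.9   41.7] toolY 81.9 q [-0.44  0.46 -0.2   0.91 -0.   -0.3 ] w 0.0070 F [ 0.8 -0.3  1.1] 50.41163206100464
[-0.0011  0.      0.0317] [-0.  -0.1  0.1]
```

View pics/s4.png

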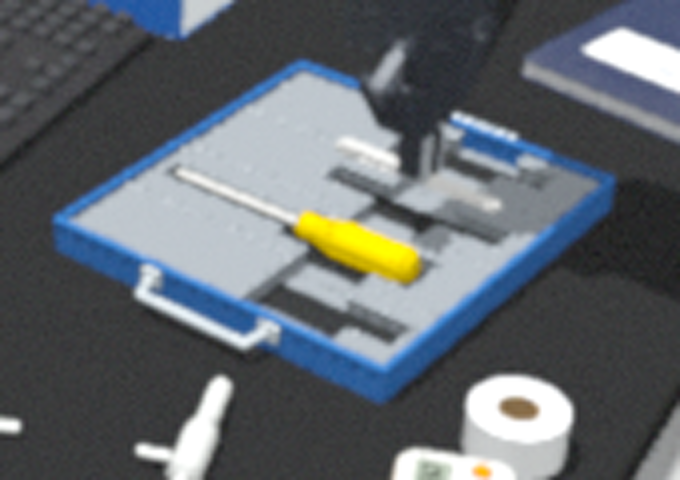

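>>> carry_out(
  targets=[-0.001, 0, 0.01, 0, 0, 0, -1, -0.001, 0, 0.02, 0, 0, 0, -1, -0.001, 0, 0.028, 0, 0, 0, -1, -0.001, 0, 0.0315, 0, 0, 0, -1, -0.001, 0, 0.0315, 0, 0, 0, -1, -0.001, 0, 0.0315, 0, 0, 0, -1],
)

```text
time: 14.02
ee_pos: [0.4815, -0.2294, 0.0102]
eef_rot: [[-0.99, 0.142, -0.001], [0.142, 0.99, 0.0], [0.001, -0.0, -1.0]]
wrist_force: [-2.3, 0.8, 5.0]
grip_width: 0.0069
gripper_force: 51.1
```

>>> carry_out(
  targets=[0, 0, 0, 0, 0, 0, -0.5, 0, 0, 0, 0, 0, 0, -0.5, 0, 0, 0, 0, 0, 0, -0.5, 0, 0, 0, 0, 0, 0, -0.5, 0, 0, 0, 0, 0, 0, -0.5, 0, 0, -0.03, 0, 0, 0, -0.5, 0, 0, -0.06, 0, 0, 0, -0.5, 0, 0, -0.09, 0, 0, 0, 0.5, 0, 0, -0.11, 0, 0, 0, 0.5, 0, 0, -0.11, 0, 0, 0, 0.5, 0, 0, -0.11, 0, 0, 0, 0.5],
)

```text
time: 14.93
ee_pos: [0.4831, -0.2302, 0.1214]
eef_rot: [[-0.99, 0.142, 0.003], [0.142, 0.99, -0.002], [-0.003, -0.002, -1.0]]
wrist_force: [0.8, 1.0, 0.3]
grip_width: 0.0639
gripper_force: 0.0
```

```bash
python3 go.py 646.7 113 100 113 646.7 113 2.5 113; python3 -c "
from m import *
c=cam('top'); np.savez('top1.npz',**c)"
```

```text
t 14.9 [ 483.1 -230.2  121.4] toolY 81.8 q [-0.44  0.38 -0.1   1.09 -0.   -0.3 ] w 0.0639 F [0.8 1.  0.3] 0.0
[-0.1132  0.363   0.0212] [ -0.1   0.1 -31.2]
[-0.1129  0.3632  0.1187] [ -0.1   0.1 -31.2]
```

>>> carry_out(
  targets=[-0.116, 0.364, 0.02, 0, 0, -31.2, 0.5, -0.116, 0.364, 0.02, 0, 0, -31.2, 0.5, -0.116, 0.364, 0.02, 0, 0, -31.2, 0.5, -0.116, 0.364, 0.02, 0, 0, -31.2, 0.5, -0.116, 0.364, 0.02, 0, 0, -31.2, 0.5, -0.116, 0.364, 0.02, 0, 0, -31.2, 0.5, -0.116, 0.364, 0.02, 0, 0, -31.2, 0.5, -0.116, 0.364, 0.02, 0, 0, -31.2, 0.5, -0.116, 0.364, 0.02, 0, 0, -31.2, 0.5, -0.116, 0.364, 0.02, 0, 0, -31.2, 0.5, -0.116, 0.364, 0.02, 0, 0, -31.2, 0.5, -0.116, 0.364, 0.05, 0, 0, -31.2, 0.5, -0.116, 0.364, 0.075, 0, 0, -31.2, 0.5, -0.116, 0.364, 0.075, 0, 0, -31.2, 0.5, -0.116, 0.364, 0.075, 0, 0, -31.2, 0.5, -0.116, 0.364, 0.075, 0, 0, -31.2, 0.5],
  newtons=40,
)

```text
time: 16.32
ee_pos: [0.6484, 0.1128, 0.0453]
eef_rot: [[-0.921, -0.39, -0.001], [-0.39, 0.921, -0.001], [0.001, -0.0, -1.0]]
wrist_force: [-0.3, 0.1, 0.5]
grip_width: 0.064
gripper_force: 0.0
```

```bash
python3 go.py 649.5 114.2 3 113
```

```text
t 16.3 [648.4 112.8  45.3] toolY 113.0 q [ 0.17  0.68  0.19  1.09 -0.   -0.23] w 0.0640 F [-0.3  0.1  0.5] 0.0
[-0.0016  0.0008  0.0423] [-0.  -0.1 -0. ]
```

>>> carry_out(
  targets=[-0.0016, 0.0008, 0.02, 0, 0, 0, 0.5, -0.0016, 0.0008, 0.036, 0, 0, 0, 0.5, -0.0016, 0.0008, 0.0423, 0, 0, 0, 0.5, -0.0016, 0.0008, 0.0423, 0, 0, 0, 0.5, -0.0016, 0.0008, 0.0423, 0, 0, 0, -1, -0.0016, 0.0008, 0.0423, 0, 0, 0, -1, -0.0016, 0.0008, 0.0423, 0, 0, 0, -1, -0.0016, 0.0008, 0.0423, 0, 0, 0, -1, -0.0016, 0.0008, 0.0423, 0, 0, 0, -1, -0.0016, 0.0008, 0.0423, 0, 0, 0, -1, -0.0016, 0.0008, 0.0423, 0, 0, 0, -1, -0.0016, 0.0008, 0.0423, 0, 0, 0, -1, -0.0016, 0.0008, 0.0423, 0, 0, 0, -1, -0.0016, 0.0008, 0.02, 0, 0, 0, -1, -0.0016, 0.0008, -0.01, 0, 0, 0, -1, -0.0016, 0.0008, -0.04, 0, 0, 0, -1, -0.0016, 0.0008, -0.055, 0, 0, 0, -1, -0.0016, 0.0008, -0.055, 0, 0, 0, -1, -0.0016, 0.0008, -0.055, 0, 0, 0, -1],
)

```text
time: 17.9
ee_pos: [0.6502, 0.1156, 0.1003]
eef_rot: [[-0.92, -0.391, 0.001], [-0.391, 0.92, -0.0], [-0.001, -0.001, -1.0]]
wrist_force: [-1.4, -0.5, -0.2]
grip_width: 0.0074
gripper_force: 41.6
```

```bash
python3 go.py 502.9 -105.7 100 81.8
```

```text
t 17.9 [650.2 115.6 100.3] toolY 113.0 q [ 0.18  0.63  0.27  1.2  -0.   -0.23] w 0.0074 F [-1.4 -0.5 -0.2] 41.560574769973755
[ 2.221e-01 -1.460e-01  2.000e-04] [-0.   0.1 31.2]
```

>>> carry_out(
  targets=[0.222, -0.146, 0, 0, 0, 31.2, -1, 0.222, -0.146, 0, 0, 0, 31.2, -1, 0.222, -0.146, 0, 0, 0, 31.2, -1, 0.222, -0.146, 0, 0, 0, 31.2, -1, 0.222, -0.146, 0, 0, 0, 31.2, -1, 0.222, -0.146, 0, 0, 0, 31.2, -1, 0.222, -0.146, 0, 0, 0, 31.2, -1, 0.222, -0.146, 0, 0, 0, 31.2, -1, 0.222, -0.146, 0, 0, 0, 31.2, -1, 0.222, -0.146, 0.03, 0, 0, 31.2, -1, 0.222, -0.146, 0.055, 0, 0, 31.2, -1, 0.222, -0.146, 0.055, 0, 0, 31.2, -1, 0.222, -0.146, 0.055, 0, 0, 31.2, -1, 0.222, -0.146, 0.055, 0, 0, 31.2, -1],
)

```text
time: 19.07
ee_pos: [0.5033, -0.1049, 0.0452]
eef_rot: [[-0.99, 0.14, -0.001], [0.14, 0.99, -0.0], [0.0, -0.0, -1.0]]
wrist_force: [-0.7, 0.7, -0.9]
grip_width: 0.0078
gripper_force: 41.6
```

```bash
python3 go.py 502.9 -105.7 10.5 81.8; python3 -c "
from h import *
c=cam('scene'); save(c,'s5',(270,140,440,260),4.4)"
```

```text
t 19.1 [ 503.3 -104.9   45.2] toolY 81.9 q [-0.21  0.43 -0.25  0.89 -0.   -0.06] w 0.0078 F [-0.7  0.7 -0.9] 41.55060052871704
[ 0.0002 -0.0008  0.0347] [-0.  -0.   0.1]
```

View pics/s5.png

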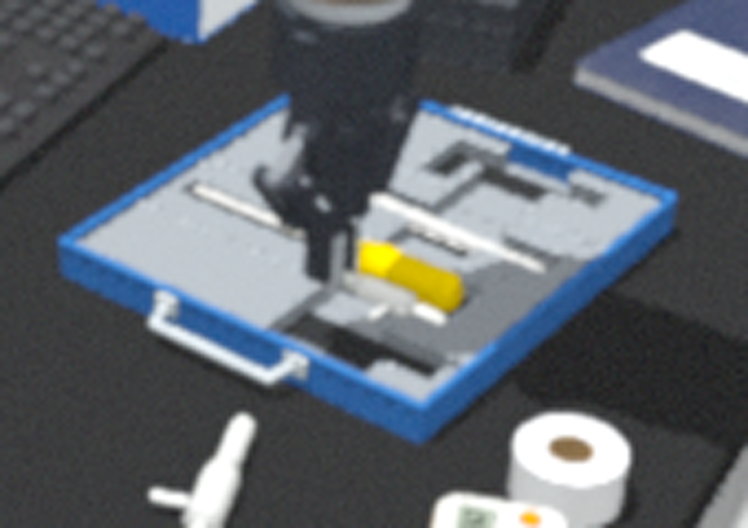

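>>> carry_out(
  targets=[0, -0.0008, 0.01, 0, 0, 0, -1, 0, -0.0008, 0.02, 0, 0, 0, -1, 0, -0.0008, 0.03, 0, 0, 0, -1, 0, -0.0008, 0.0347, 0, 0, 0, -1, 0, -0.0008, 0.0347, 0, 0, 0, -1, 0, -0.0008, 0.0347, 0, 0, 0, -1],
)

```text
time: 19.62
ee_pos: [0.5022, -0.1065, 0.0098]
eef_rot: [[-0.99, 0.142, -0.001], [0.142, 0.99, -0.0], [0.001, -0.0, -1.0]]
wrist_force: [0.1, -0.1, -0.1]
grip_width: 0.0074
gripper_force: 42.2
```

>>> carry_out(
  targets=[0, 0, 0, 0, 0, 0, -0.5, 0, 0, 0, 0, 0, 0, -0.5, 0, 0, 0, 0, 0, 0, -0.5, 0, 0, 0, 0, 0, 0, -0.5, 0, 0, 0, 0, 0, 0, -0.5, 0, 0, -0.03, 0, 0, 0, -0.5, 0, 0, -0.06, 0, 0, 0, -0.5, 0, 0, -0.09, 0, 0, 0, 0.5, 0, 0, -0.11, 0, 0, 0, 0.5, 0, 0, -0.11, 0, 0, 0, 0.5, 0, 0, -0.11, 0, 0, 0, 0.5],
)

```text
time: 20.53
ee_pos: [0.5036, -0.1067, 0.1217]
eef_rot: [[-0.99, 0.142, 0.003], [0.142, 0.99, -0.001], [-0.003, -0.001, -1.0]]
wrist_force: [-0.1, -0.7, 0.2]
grip_width: 0.0641
gripper_force: 0.0
```

```bash
python3 go.py 626 249 100 70.1; python3 -c "
from h import *
c=cam('scene'); save(c,'s6',(270,140,440,260),4.4)"
```

```text
t 20.5 [ 503.6 -106.7  121.7] toolY 81.8 q [-0.21  0.34 -0.15  1.07 -0.   -0.07] w 0.0641 F [-0.1 -0.7  0.2] 0.0
[-0.0707  0.3695  0.0216] [-0.   0.2 11.7]
```

View pics/s6.png

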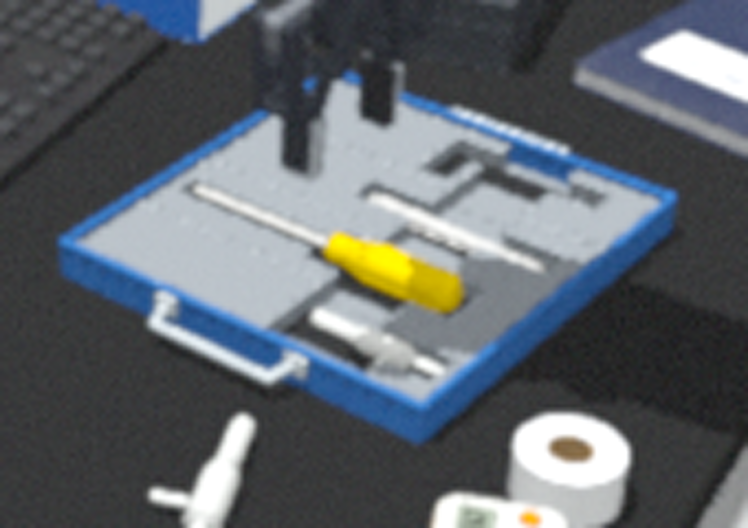

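>>> carry_out(
  targets=[-0.0707, 0.3695, 0.02, 0, 0, 11.7, 0.5, -0.0707, 0.3695, 0.02, 0, 0, 11.7, 0.5, -0.0707, 0.3695, 0.02, 0, 0, 11.7, 0.5, -0.0707, 0.3695, 0.02, 0, 0, 11.7, 0.5, -0.0707, 0.3695, 0.02, 0, 0, 11.7, 0.5, -0.0707, 0.3695, 0.02, 0, 0, 11.7, 0.5, -0.0707, 0.3695, 0.02, 0, 0, 11.7, 0.5, -0.0707, 0.3695, 0.02, 0, 0, 11.7, 0.5, -0.0707, 0.3695, 0.02, 0, 0, 11.7, 0.5, -0.0707, 0.3695, 0.02, 0, 0, 11.7, 0.5, -0.0707, 0.3695, 0.05, 0, 0, 11.7, 0.5, -0.0707, 0.3695, 0.08, 0, 0, 11.7, 0.5, -0.0707, 0.3695, 0.08, 0, 0, 11.7, 0.5, -0.0707, 0.3695, 0.08, 0, 0, 11.7, 0.5, -0.0707, 0.3695, 0.08, 0, 0, 11.7, 0.5],
  newtons=50,
)

```text
time: 21.83
ee_pos: [0.6247, 0.2486, 0.04]
eef_rot: [[-0.94, 0.34, -0.001], [0.34, 0.94, -0.001], [0.001, -0.001, -1.0]]
wrist_force: [-0.3, -0.4, -0.3]
grip_width: 0.0638
gripper_force: 0.0
```

```bash
python3 go.py 626 249 2 70.1
```

```text
t 21.8 [624.7 248.6  40. ] toolY 70.1 q [ 0.38  0.71  0.24  1.1  -0.    0.73] w 0.0638 F [-0.3 -0.4 -0.3] 0.0
[-0.0012  0.0008  0.038 ] [-0.1 -0.1  0. ]
```

>>> carry_out(
  targets=[-0.0012, 0.0008, 0.02, 0, 0, 0, 0.5, -0.0012, 0.0008, 0.032, 0, 0, 0, 0.5, -0.0012, 0.0008, 0.038, 0, 0, 0, 0.5, -0.0012, 0.0008, 0.038, 0, 0, 0, 0.5, -0.0012, 0.0008, 0.038, 0, 0, 0, -1, -0.0012, 0.0008, 0.038, 0, 0, 0, -1, -0.0012, 0.0008, 0.038, 0, 0, 0, -1, -0.0012, 0.0008, 0.038, 0, 0, 0, -1, -0.0012, 0.0008, 0.038, 0, 0, 0, -1, -0.0012, 0.0008, 0.038, 0, 0, 0, -1, -0.0012, 0.0008, 0.038, 0, 0, 0, -1, -0.0012, 0.0008, 0.038, 0, 0, 0, -1, -0.0012, 0.0008, 0.038, 0, 0, 0, -1, -0.0012, 0.0008, 0.02, 0, 0, 0, -1, -0.0012, 0.0008, -0.01, 0, 0, 0, -1, -0.0012, 0.0008, -0.04, 0, 0, 0, -1, -0.0012, 0.0008, -0.06, 0, 0, 0, -1, -0.0012, 0.0008, -0.06, 0, 0, 0, -1, -0.0012, 0.0008, -0.06, 0, 0, 0, -1],
)

```text
time: 23.42
ee_pos: [0.627, 0.2499, 0.1011]
eef_rot: [[-0.941, 0.34, 0.002], [0.34, 0.941, 0.001], [-0.002, 0.001, -1.0]]
wrist_force: [-0.8, 0.1, -1.4]
grip_width: 0.006
gripper_force: 49.4
```

```bash
python3 go.py 471.1 -304.3 100 81.8
```

```text
t 23.4 [627.  249.9 101.1] toolY 70.1 q [ 0.38  0.66  0.32  1.23 -0.    0.73] w 0.0060 F [-0.8  0.1 -1.4] 49.44695591926575
[-4.160e-02 -5.742e-01  5.000e-04] [  0.1   0.1 -11.7]
```

>>> carry_out(
  targets=[-0.0416, -0.5742, 0, 0, 0, -11.7, -1, -0.0416, -0.5742, 0, 0, 0, -11.7, -1, -0.0416, -0.5742, 0, 0, 0, -11.7, -1, -0.0416, -0.5742, 0, 0, 0, -11.7, -1, -0.0416, -0.5742, 0, 0, 0, -11.7, -1, -0.0416, -0.5742, 0, 0, 0, -11.7, -1, -0.0416, -0.5742, 0, 0, 0, -11.7, -1, -0.0416, -0.5742, 0, 0, 0, -11.7, -1, -0.0416, -0.5742, 0, 0, 0, -11.7, -1, -0.0416, -0.5742, 0, 0, 0, -11.7, -1, -0.0416, -0.5742, 0, 0, 0, -11.7, -1, -0.0416, -0.5742, 0, 0, 0, -11.7, -1, -0.0416, -0.5742, 0, 0, 0, -11.7, -1, -0.0416, -0.5742, 0, 0, 0, -11.7, -1, -0.0416, -0.5742, 0, 0, 0, -11.7, -1, -0.0416, -0.5742, 0.03, 0, 0, -11.7, -1, -0.0416, -0.5742, 0.055, 0, 0, -11.7, -1, -0.0416, -0.5742, 0.055, 0, 0, -11.7, -1, -0.0416, -0.5742, 0.055, 0, 0, -11.7, -1, -0.0416, -0.5742, 0.055, 0, 0, -11.7, -1],
)

```text
time: 25.08
ee_pos: [0.4703, -0.3041, 0.0453]
eef_rot: [[-0.99, 0.141, -0.001], [0.141, 0.99, 0.0], [0.001, -0.0, -1.0]]
wrist_force: [0.8, 0.1, 0.4]
grip_width: 0.0055
gripper_force: 49.5
```

```bash
python3 go.py 471.1 -304.3 9 81.8; python3 -c "
from h import *
c=cam('scene'); save(c,'s7',(270,140,440,260),4.4)"
```

```text
t 25.1 [ 470.3 -304.1   45.3] toolY 81.9 q [-0.57  0.5  -0.12  0.95 -0.   -0.43] w 0.0055 F [0.8 0.1 0.4] 49.47552144527435
[-0.0009 -0.0001  0.0363] [-0.  -0.1  0.1]
```

View pics/s7.png

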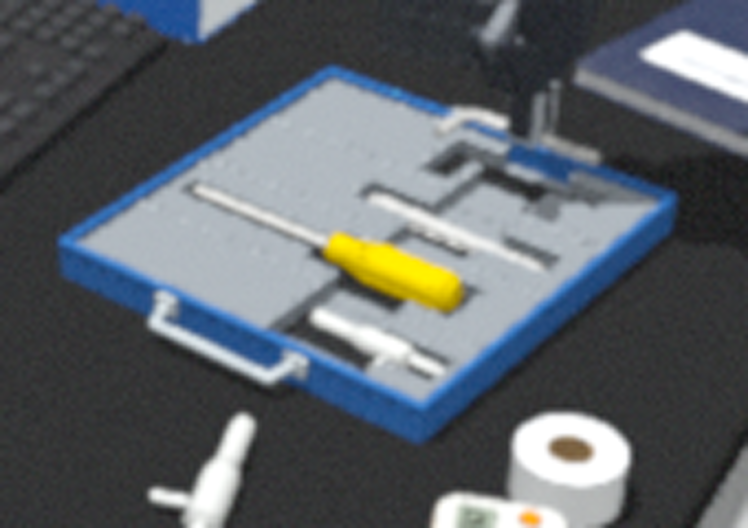

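>>> carry_out(
  targets=[-0.0009, 0, 0.008, 0, 0, 0, -1, -0.0009, 0, 0.015, 0, 0, 0, -1, -0.0009, 0, 0.022, 0, 0, 0, -1, -0.0009, 0, 0.024, 0, 0, 0, -1, -0.0009, 0, 0.024, 0, 0, 0, -1],
)

```text
time: 25.55
ee_pos: [0.4704, -0.3042, 0.0204]
eef_rot: [[-0.99, 0.142, -0.002], [0.142, 0.99, 0.001], [0.002, 0.0, -1.0]]
wrist_force: [-0.1, -1.0, -1.2]
grip_width: 0.0058
gripper_force: 49.5
```

```bash
python3 go.py 471.1 -304.3 9 81.8
```

```text
t 25.6 [ 470.4 -304.2   20.4] toolY 81.9 q [-0.57  0.54 -0.14  0.89 -0.   -0.43] w 0.0058 F [-0.1 -1.  -1.2] 49.479278326034546
[-0.0007  0.      0.0113] [ 0.  -0.1  0.1]
```

>>> carry_out(
  targets=[0, 0, 0.005, 0, 0, 0, -1, 0, 0, 0.009, 0, 0, 0, -1, 0, 0, 0.0113, 0, 0, 0, -1, 0, 0, 0.0113, 0, 0, 0, -1, 0, 0, 0.0113, 0, 0, 0, -1],
)

```text
time: 25.97
ee_pos: [0.4711, -0.3048, 0.01]
eef_rot: [[-0.99, 0.142, -0.001], [0.142, 0.99, -0.001], [0.0, -0.001, -1.0]]
wrist_force: [-0.3, -1.2, -0.4]
grip_width: 0.0058
gripper_force: 49.5
```

>>> carry_out(
  targets=[0, 0, 0.0005, 0, 0, 0, -1, 0, 0, 0.0005, 0, 0, 0, -0.68, 0, 0, 0.0005, 0, 0, 0, -0.68, 0, 0, 0.0005, 0, 0, 0, -0.68, 0, 0, 0.0005, 0, 0, 0, -0.68, 0, 0, 0.0005, 0, 0, 0, -0.68, 0, 0, -0.01, 0, 0, 0, -0.68, 0, 0, -0.03, 0, 0, 0, -0.68, 0, 0, -0.06, 0, 0, 0, -0.68, 0, 0, -0.1, 0, 0, 0, -0.68, 0.08, 0, -0.14, 0, 0, 0, -0.68, 0.16, 0, -0.14, 0, 0, 0, -0.68, 0.16, 0, -0.14, 0, 0, 0, -0.68, 0.16, 0, -0.14, 0, 0, 0, -0.68, 0.16, 0, -0.14, 0, 0, 0, -0.68, 0.16, 0, -0.14, 0, 0, 0, -0.68, 0.16, 0, -0.14, 0, 0, 0, -0.68],
)

```text
time: 27.38
ee_pos: [0.3134, -0.2827, 0.1513]
eef_rot: [[-0.99, 0.142, 0.002], [0.142, 0.99, -0.002], [-0.002, -0.002, -1.0]]
wrist_force: [-0.2, 0.6, -0.2]
grip_width: 0.0137
gripper_force: 0.0
```

```bash
python3 go.py; python3 -c "
from h import *
c=cam('scene'); save(c,'s8',(290,140,430,240),5.5)
c=cam('top'); save(c,'t8',(190,110,410,280),3.5)"
```

```text
t 27.4 [ 313.4 -282.7  151.3] toolY 81.8 q [-0.73  0.14 -0.34  1.09 -0.   -0.59] w 0.0137 F [-0.2  0.6 -0.2] 0.0
```

View pics/s8.png

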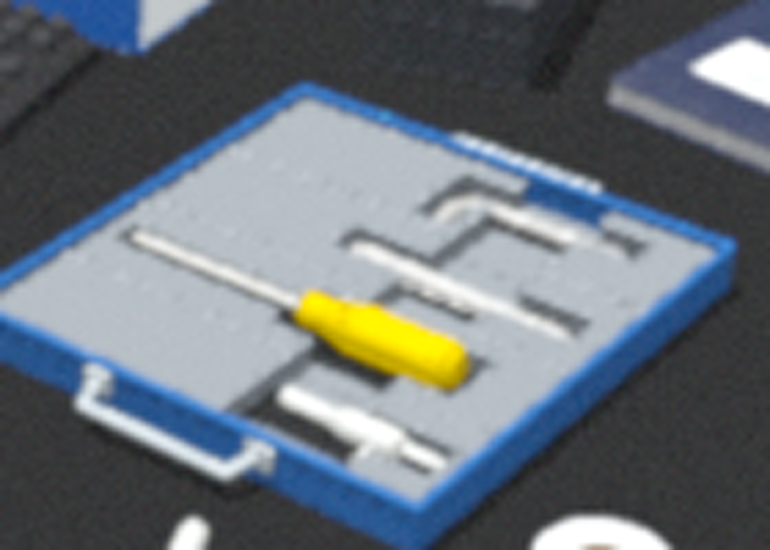

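View pics/t8.png

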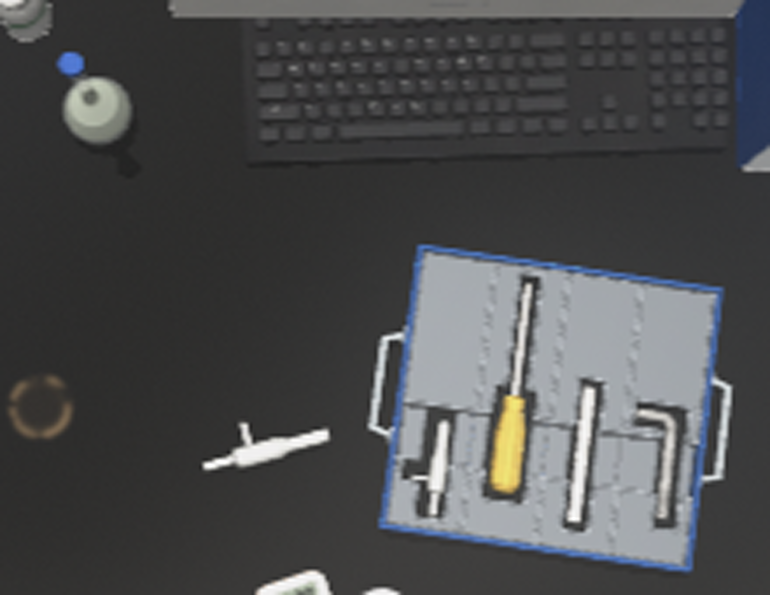

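Run:
```python
from h import *
c=cam('top'); im=c['image']; g=im.min(2).astype(int); E=np.array(c['extrinsics'])
s=5; x0,y0,x1,y1=305,220,395,270
def Z(u,v):
    d=c['range_z'][v,u]; return (E[:3,:3]@np.array([(u-c['cx'])/c['f'],(v-c['cy'])/c['f'],1])*d+E[:3,3])*1e3
print('min over tray crop; hex area z map'); 
for v in range(223,234): print(v,[int(round(Z(u,v)[2])) for u in range(368,390)], )
for v in range(223,234): print(v,[int(g[v,u]) for u in range(368,390)])
c2=c; T=np.array([.5243,-.2018]);a=np.radians(81.8);X=np.array([np.cos(a),np.sin(a)]);Y=np.array([-X[1],X[0]])
for lab,lx,ly,h in(('leg outer corner',-113+39,38-55,19),('leg inner corner',-113+39,38-31,19),('short tip expected',-109+32,38-43,15)):
    w=T+X*lx/1e3+Y*ly/1e3; print(lab,np.round(proj(c,[w[0],w[1],h/1e3]),1))
im2=cv2.resize(im[y0:y1,x0:x1],None,fx=8,fy=8,interpolation=cv2.INTER_CUBIC); cv2.imwrite('pics/t9.png',im2[:,:,::-1])
```

```text
min over tray crop; hex area z map
223 [23, 19, 16, 23, 18, 24, 20, 22, 19, 19, 20, 21, 18, 20, 20, 17, 22, 24, 20, 19, 19, 25]
224 [23, 22, 15, 20, 25, 16, 22, 24, 17, 22, 18, 20, 17, 23, 21, 22, 15, 20, 24, 21, 20, 20]
225 [26, 18, 18, 20, 7, 10, 15, 5, 5, 10, 23, 20, 17, 18, 19, 21, 21, 18, 19, 24, 17, 17]
226 [24, 23, 21, 22, 14, 5, 10, 3, 11, 12, 11, 4, 10, 6, 4, 9, 10, 16, 24, 16, 23, 18]
227 [17, 19, 20, 18, 12, 18, 14, 15, 12, 14, 8, 6, 6, 6, 9, 13, 9, 8, 6, 21, 23, 20]
228 [25, 21, 16, 24, 13, 16, 15, 19, 11, 14, 17, 11, 20, 12, 3, 10, 7, 2, 4, 18, 19, 22]
229 [18, 29, 20, 21, 19, 9, 10, 17, 13, 16, 16, 15, 15, 16, 15, 14, 8, 11, 4, 21, 20, 23]
230 [16, 17, 17, 26, 10, 8, 11, 5, 5, 10, 6, 6, 17, 15, 13, 4, 6, 11, 9, 18, 22, 19]
231 [18, 24, 20, 19, 11, 8, 7, 8, 8, 16, 8, 8, 5, 9, 17, 9, 6, 7, 12, 18, 20, 22]
232 [20, 20, 15, 19, 19, 21, 20, 19, 22, 20, 17, 2, 7, 14, 13, 16, 5, 5, 8, 21, 21, 19]
233 [25, 24, 17, 21, 26, 19, 24, 18, 19, 24, 10, 21, 5, 6, 15, 12, 6, 8, 9, 16, 16, 23]
223 [164, 156, 154, 150, 147, 164, 164, 163, 164, 163, 163, 163, 163, 163, 162, 163, 163, 162, 
[... 496 characters left out ...]
, 203, 200, 193, 189, 164, 105, 65, 65, 64, 65, 148, 184, 163, 156]
229 [163, 165, 136, 117, 90, 97, 119, 147, 165, 177, 187, 191, 196, 166, 96, 65, 64, 67, 138, 174, 163, 168]
230 [146, 145, 125, 81, 66, 67, 65, 64, 65, 70, 82, 117, 175, 197, 150, 74, 64, 63, 124, 163, 162, 151]
231 [155, 162, 128, 95, 74, 67, 66, 66, 65, 65, 66, 71, 152, 198, 163, 94, 64, 63, 124, 164, 163, 149]
232 [157, 151, 156, 155, 164, 161, 176, 171, 142, 123, 84, 73, 118, 173, 160, 88, 64, 67, 112, 152, 163, 137]
233 [169, 165, 161, 153, 153, 156, 164, 164, 153, 140, 151, 131, 138, 188, 160, 79, 63, 68, 116, 156, 155, 129]
leg outer corner [371.4 223.6]
leg inner corner [370.5 231.3]
short tip expected [371.6 227.6]
```

View pics/t9.png

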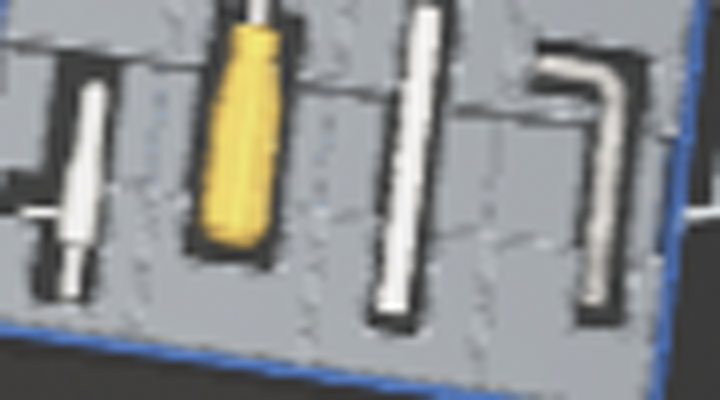

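Run:
```python
from h import *
cs=[cam('top') for _ in range(24)]; c=cs[0]; D=np.mean([k['range_z'] for k in cs],0); g=np.mean([k['image'].min(2) for k in cs],0); E=np.array(c['extrinsics'])
T=np.array([.5243,-.2018]);a=np.radians(81.8);X=np.array([np.cos(a),np.sin(a)]);Y=np.array([-X[1],X[0]])
def Z(u,v): return (E[:3,:3]@np.array([(u-c['cx'])/c['f'],(v-c['cy'])/c['f'],1])*D[v,u]+E[:3,3])*1e3
print('    ',list(range(302,322)))
for v in range(226,262): print(v,' '.join('%3d/%2d'%(g[v,u],round(Z(u,v)[2])) for u in range(302,322)))
for lab,lx,ly in(('notch lo',92+25,38+25),('notch hi',92+25,38+45),('pocket end',92,38+75)):
    w=T+X*lx/1e3+Y*ly/1e3; print(lab,np.round(proj(c,[w[0],w[1],.019]),1))
```

```text
[302, 303, 304, 305, 306, 307, 308, 309, 310, 311, 312, 313, 314, 315, 316, 317, 318, 319, 320, 321]
226  60/ 1  71/23  87/27 135/ 7 146/ 9 111/66 111/ 8 111/66 112/ 9  97/ 8  74/67  71/ 9  71/ 8  86/ 8 100/ 8 117/21 141/20 170/21 178/22 171/20
227  61/ 1  72/25  86/28 135/ 8 169/ 8 168/66 168/ 9 168/ 7 168/ 8 139/ 9  78/ 8  65/ 8  66/ 9  63/ 9  60/ 8  61/ 9  63/ 9  71/ 7  80/ 8  95/ 7
228  62/ 0  71/83  94/27 141/ 7 169/ 8 169/ 8 170/ 7 170/ 9 170/ 7 136/ 7  66/ 7  65/ 7  66/ 8  66/67  66/ 8  66/ 9  66/10  66/ 8 108/ 8 153/ 8
229  70/ 1  80/26  96/26 142/ 8 170/ 8 170/ 7 170/ 8 170/ 7 170/ 7 136/ 8  65/ 7  66/ 8  66/ 8  66/ 7  66/ 8  66/ 9  66/ 8  66/66 128/ 8 169/ 9
230  70/ 1  80/27  95/26 142/ 8 170/ 7 170/ 9 170/ 7 170/ 7 158/124 116/ 8  65/ 9  65/ 9  66/ 8  91/ 8 158/19 159/19  76/ 8  67/ 9 128/ 8 169/ 7
231  70/ 1  78/27  94/24 142/ 7 170/ 8 170/ 8 170/ 7 170/ 8 157/ 7 114/ 8  65/ 8  66/ 8  66/ 8 163/ 8 230/19 217/20 118/17  77/ 9 134/ 9 170/66
232 161/21  83/27 131/67 169/ 8 170/ 7 170/ 8 170/ 7 170/ 8 147/ 8  96/ 9  65/ 8  66/ 8  65/66 181/ 9 236/19 219/19 121/18  78/ 9 134/
[... 3557 characters left out ...]
/17  66/ 8 105/ 9 152/21 170/19 170/20 170/20 175/20
258 171/20 170/19 171/21 171/20 171/20 171/77 161/19 146/20 154/20 163/20 167/20 188/20 178/19 132/21 156/19 179/20 170/77 170/20 169/20 173/20
259 120/20 141/19 156/20 146/20 154/20 171/21 170/20 170/21 170/20 171/20 171/20 172/20 171/19 160/20 152/21 163/20 170/20 169/19 157/20 165/77
260  84/26  83/26  95/26 104/27 110/27 131/25 137/78 128/21 142/20 156/20 146/20 153/20 171/20 171/20 171/20 170/20 170/20 170/19 163/134 151/20
261  64/24  67/25  75/26  82/26  84/26  86/26  86/27  85/27  84/26  95/27 104/26 111/27 131/24 136/20 128/21 140/20 155/19 146/19 143/20 145/19
notch lo [307.1 240.9]
notch hi [306.2 247.4]
pocket end [313.1 258.2]
```

```bash
python3 -c "
from h import *
print(arm.finish_job())"
```

```text
the job is handed in; nothing more can be done
None
```

The screwdriver, hex key, tweezers and the smaller nebuliser are each in their own pocket, the right way round; the flask still stands and the job is handed in (about 29 s of the 106 s). Depth readings put the nebuliser and hex key flat on the pocket floor, with the nebuliser about 4 mm off its nominal spot but inside the pocket. The screwdriver and tweezers I checked only by eye in the pictures.

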